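# Load a pine slat under the spring clip of a woodwork jig

### The job

Load the pine slat into the jig without gripping or lifting it: with one fingertip press the red bar down and keep it down so that the spring clip stands open, and with the other fingertip push the slat along its channel, under the clip's foot, until its far end meets the end stop. Only then let the bar up, so that the clip presses on the slat, and move clear. Leave the hammer, glue jar, offcut and nail tin where they are.

Things in the scene. Friction and masses are not known exactly. Their poses are not given: they have to be found in the camera images.
- jig: Wooden jig fixed to the bench, base board 250 x 180 x 12 mm. Origin on the bench, on the channel's centre line; z up, x = direction in which the slat is pushed. Raised bed: top at z = 30 mm, x = -130 to 92 mm, open at the -x end; channel 52 mm wide, y = -26 to 26 mm, between fences 6.5 mm thick and 6 mm above the bed.
- end_stop (a point): Foot of the end stop's face, on the bed and on the channel's centre line (jig x = 80 mm). The stop is 14 mm high above the bed.
- pivot_rod (a point): Middle of the clip's pivot rod on its axis: 8 mm thick, along the jig's x at jig y = -36 mm, 52 mm above the bench. A wooden cheek carries each end (jig x = -141 to -131 and 65 to 75 mm, y = -46 to -30 mm, up to 60 mm above the bench). The channel lies on its +y side, the red bar on its -y side.
- slat: Pale pine slat 100 x 48 x 14 mm, about 35 g, loose, flat in the channel short of the clip's foot, 2 mm play each side. Origin at the centre of its underside; x along its length, +x towards the end stop. Against the stop its origin is at jig x = 30 mm; at the start at -45 to -20 mm.
- clip (a joint): Angle of the spring clip about its rod, rad. 0: shut, foot 1.5 mm above the bed, slat blocked. Pressing the red bar down raises it and lifts the foot; limit 0.47. At 0.22 the foot rests on the slat's top; above 0.27 the slat passes freely; at 0.36 the bar is level. At the bar's middle it takes about 2 N to start, 5 N at 0.36; it springs shut when released.
- press_bar (a point): Middle of the top of the clip's red steel press bar, 125 mm long (jig x = -125 to 0), 42 mm wide, 3 mm thick. At rest it rises outward by 0.36 rad, this point 50 mm above the bench. Level (clip 0.36) it covers jig y = -52 to -94 mm, top 35 mm above the bench, 5 mm above the bed, so level fingers can press the bar and push the slat; a fingertip can slide along it.
- clip_foot (a point): Underside of the clip's steel foot, a bar 8 mm thick and 16 mm long (jig x = 42 to 58 mm, y = 19 mm) on an arm over the channel. The arm's top is 54 mm above the bench at rest; at clip 0.4 the foot is about 21 mm higher.
- hammer: Hammer, 260 mm long, lying to the left (+y) of the jig; must not be moved. Origin on the bench under its middle, handle to its -x.
- glue_jar: Closed jar with yellow cap, 52 mm across, 60 mm high, beyond the jig; must not be moved. Origin at its underside.
- offcut: Wooden offcut 90 x 40 x 30 mm, to the right (-y) of the jig; must not be moved. Origin at the centre of its underside.
- nail_tin: Closed tin, 60 mm across, 50 mm high, beyond the jig on the right; must not be moved. Origin at its underside.

How it is judged:
By the outcome, as a careful person would: the job done as asked, in the order asked, and still so for the second after the job is handed in, with the robot touching nothing.
It also fails if it takes over 42 s, if anything falls off the work surface, if the arm or the gripper's body presses on something with over 40 N, if the wrist force passes 120 N, or if a joint passes its speed limit or range.

### The arm

A 6-joint arm with a two-finger parallel gripper is mounted at the origin on the work surface. World frame = base frame: x ahead of the robot, y to its left, z up, the work surface at z = 0. Lengths are in m, angles in degrees, forces in N, time in s.
With the tool pointing down it reaches from about 0.35 to 0.95 m from the base axis. Payload 17.4 kg.
Tool frame: the origin (TCP) lies midway between the tips of the shut fingers; the grasp point (between the pads) lies 19 mm behind it; y points along the fingers, x is the direction in which the jaws open and shut, and the axes are right-handed (so a half turn about y gives the same grasp; the last joint's range is limited). The gripper opens to 93 mm and grips with 3 to 60 N. Pads are 15 mm wide; open, the fingers measure 128 mm over their backs; the gripper's body (75 mm by 188 mm) begins 65 mm behind the grasp point.
Start: joints at [60.974, 6.646, 82.598, -0, 90.757, -2.166], TCP at [0.305, 0.602, 0.219] pointing down, gripper open.
Joint ranges: [-162.19, 162.19], [-47.58, 125.68], [4.15, 143.07], [-65.23, 245.23], [0.69, 171.88], [-170.13, 170.13]. Speed limits (degrees/s): [108.29, 108.29, 127.2, 180, 180, 180].

### API

Orientations are given as a 3x3 rotation matrix whose columns are the frame's x, y, z axes.
In Python, from rig import bot gives the robot as it stands.
- The arm moves only by the shell command python3 -m pendant 'ROWS' [FORCE]. ROWS is JSON, a list of rows, each a list of 5 numbers: the opening, from 0 (shut) to 1 (fully open), then the shift along the tool's x, y, z in mm, then the turn about the tool's y in degrees. A call has exactly 8 rows; each row shifts and turns the pose as measured when the row begins, along the tool's axes as they then stand; what a row does not reach is not made up. A row lasts 1/10 s, in which the tool goes at most 50 mm and 8.59 degrees, less where a joint would pass 70% of its speed; a pose out of reach is approached as far as the arm can. A call with a gripper value outside its range is refused whole. The fingers move at their own pace and stop on an object; FORCE is the grip in N (left out, the last holds). Time passes only in rows, so rows that do not move let the fingers close, or fill a call up. It gives the time, the measured TCP pose, the force and the opening at its end, in the units of the state.
- bot.observe(): the state, without advancing time (a new reading comes with each control period).
- bot.camera(name): name is "scene" or "side" or "wrist"; returns the picture (480x640x3 uint8, red, green, blue); there is no depth.
- bot.get_calibration(name): a dict with "camera_matrix" (3x3 intrinsics, pixels), "cam_to_world" (4x4, takes a point from camera to world coordinates); the wrist camera has in their place "mount" (4x4, takes a point from camera to tool coordinates, whose origin is the TCP and whose axes are the tool frame's). Camera axes: x right, y down, z forward; pixel columns grow to the right and rows downward; lengths in m; the calibration is good to about 2 mm. A picture is of the moment at which its call begins: read the wrist's pose just before it. get_calibration takes no time and is no camera call.
- bot.sign_off(): hands the job in, once; it reports no verdict.
The state is a dict: "clock": time; "q": joint angles; "qd": joint speeds; "tau": joint torques, N m; "ee_pos": TCP position; "eef_rot": TCP orientation; "ft_force": force on the tool from outside, world axes, zero at the start; "wrist_torque": the same for the moment, N m; "gripper_width": finger opening in m.
Only numpy, scipy, OpenCV 4.12 (cv2) and the standard library are available. Lean on these libraries where they do the work, as an engineer would, in place of code of your own. Each camera call takes 0.05 s, during which the arm holds its last target. There are 200 camera calls.

## Working session

There is one attempt and no reset: what is moved stays moved. The work goes in short steps, Python scripts to look and compute and a shell command to move; the robot and the scene stay as the last step left them, time stands still between calls to the robot, and variables do not carry over. Pictures are saved under pics/ and viewed, about 8 in all and at most 12, crops included, and the job is handed in when it is done.

```bash
mkdir -p pics
cat > h.py <<'E'
import numpy as np, cv2
from rig import bot
def cal(n):
    c=bot.get_calibration(n);K=np.array(c["camera_matrix"])
    if n=="wrist":
        s=bot.observe();T=np.eye(4);T[:3,:3]=s["eef_rot"];T[:3,3]=s["ee_pos"];M=T@np.array(c["mount"])
    else: M=np.array(c["cam_to_world"])
    return K,M
def snap(n,f):
    c=cal(n);im=bot.camera(n);cv2.imwrite(f,im[:,:,::-1]);return im,c
def onz(c,uv,z):
    K,M=c;d=M[:3,:3]@np.linalg.inv(K)@np.array([uv[0],uv[1],1.]);o=M[:3,3];return o+d*(z-o[2])/d[2]
def pix(c,p):
    K,M=c;q=K@(M[:3,:3].T@(np.array(p)-M[:3,3]));return q[:2]/q[2]
E
python3 - <<'E'
from h import *
for n in("scene","side","wrist"):
    im,c=snap(n,f"pics/{n}0.png");print(n,c[1].round(3).tolist(),c[0][0,0])
s=bot.observe();print(s)
E
```

```text
scene [[0.609, 0.675, -0.416, 1.052], [0.793, -0.519, 0.319, -0.292], [-0.001, -0.525, -0.851, 0.915], [0.0, 0.0, 0.0, 1.0]] 480.1226971895531
side [[0.664, -0.568, 0.486, 0.21], [-0.747, -0.503, 0.433, -0.34], [-0.002, -0.651, -0.759, 0.761], [0.0, 0.0, 0.0, 1.0]] 462.50710400023274
wrist [[0.452, 0.862, 0.23, 0.242], [0.892, -0.437, -0.117, 0.636], [-0.001, 0.258, -0.966, 0.384], [0.0, 0.0, 0.0, 1.0]] 407.59093989865585
{'clock': 0.15, 'q': array([ 6.09730942e+01,  6.66717640e+00,  8.26244408e+01, -1.16258958e-03,
        9.07571961e+01, -2.16701551e+00]), 'qd': array([-0.01008887, -0.09577416, -0.17775638,  0.04215015, -0.07949268,
        0.03578   ]), 'tau': array([-2.21029613e-04, -7.21759129e+01, -6.22950840e+01,  7.78056169e-02,
        2.25082180e-02, -8.69826545e-05]), 'ee_pos': array([0.30492799, 0.60203676, 0.21810948]), 'eef_rot': array([[ 4.51810361e-01, -3.95644092e-04, -8.92113917e-01],
       [ 8.92113598e-01, -7.54785538e-04,  4.51810534e-01],
       [-8.52110851e-04, -9.99999637e-01,  1.19395482e-05]]), 'ft_force': array([-0.63698417,  0.73413591, -1.31859999]), 'wrist_torque': array([-0.00554929,  0.01856991, -0.01893895]), 'gripper_width': 0.09266051048660968}
```

View pics/scene0.png

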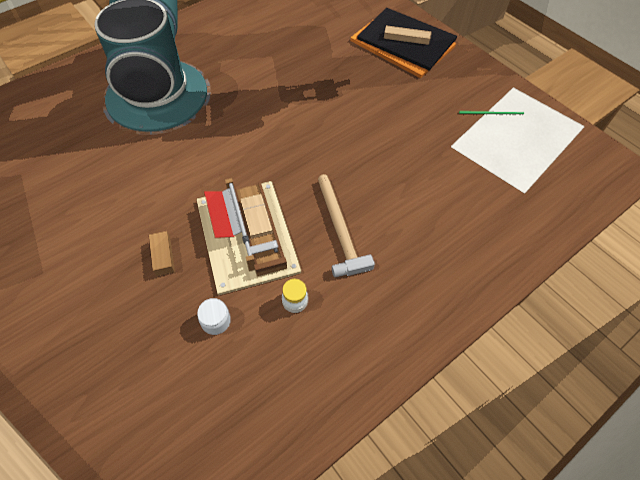

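View pics/side0.png

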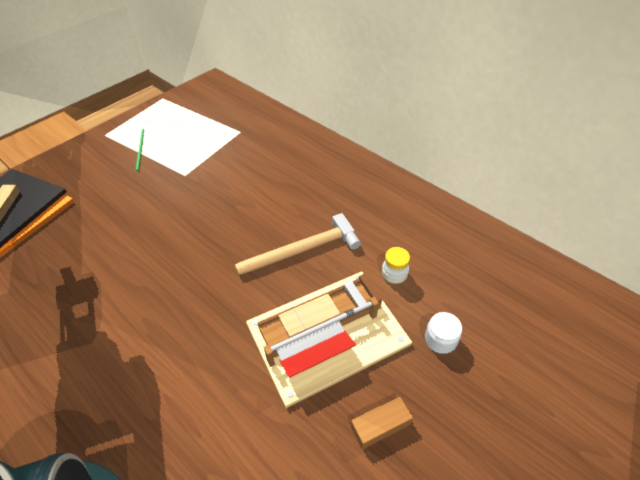

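Scene: jig around (250,235), red bar (220,215), slat pale (257,213), offcut (161,252), tin (213,316), jar (294,296), hammer to the right. Side: jig around (328,338), red bar (318,352). I'll enlarge both for the corners.

Run:
```python
from h import *
a=cv2.imread("pics/scene0.png")[170:300,180:310];b=cv2.imread("pics/side0.png")[265:415,240:420]
a=cv2.resize(a,(390,390),interpolation=cv2.INTER_CUBIC) # x3
b=cv2.resize(b,None,fx=2.2,fy=2.2,interpolation=cv2.INTER_CUBIC)
o=np.zeros((390,800,3),np.uint8);o[:,:390]=a;o[:b.shape[0],400:400+b.shape[1]]=b
cv2.imwrite("pics/z.png",o)
for n in("scene","side"):
    im=cv2.cvtColor(cv2.imread(f"pics/{n}0.png"),cv2.COLOR_BGR2HSV)
    m=cv2.inRange(im,(0,200,120),(6,255,255))|cv2.inRange(im,(175,200,120),(180,255,255))
    cs,_=cv2.findContours(m,0,1);c=max(cs,key=cv2.contourArea)
    p=cv2.approxPolyDP(c,4,True)[:,0];C=cal(n)
    print(n,cv2.contourArea(c));[print(q,onz(C,q,.0417).round(4)[:2],onz(C,q,.0565).round(4)[:2]) for q in p]
```

```text
scene 0.0
[229 236] [ 0.5271 -0.0984] [ 0.536  -0.1017]
side 26.5
[317 358] [ 0.4625 -0.0886] [ 0.4573 -0.0937]
[299 365] [ 0.4333 -0.0747] [ 0.4288 -0.0801]
[301 370] [ 0.4292 -0.0833] [ 0.4247 -0.0886]
```

View pics/z.png

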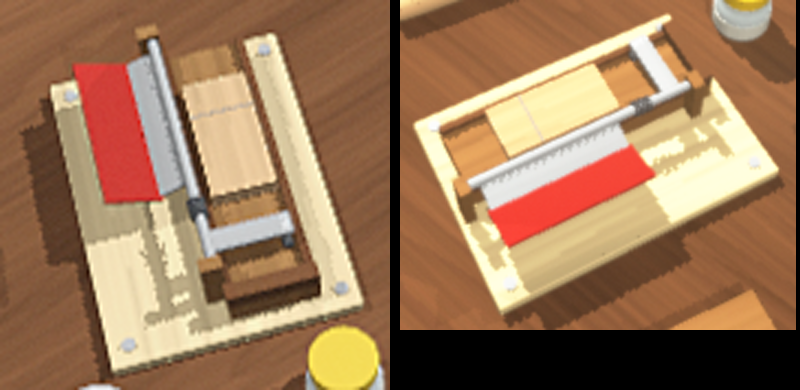

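The crop shows the board corners, slat ends, and red bar corners clearly; the slat lies well short of the foot. I'll cast those.

```bash
cat >> h.py <<'E'
def fit(J,W):
    J=np.array(J,float);W=np.array(W);a=J-J.mean(0);b=W-W.mean(0)
    t=np.arctan2((a[:,0]*b[:,1]-a[:,1]*b[:,0]).sum(),(a*b).sum());R=np.array([[np.cos(t),-np.sin(t)],[np.sin(t),np.cos(t)]])
    o=W.mean(0)-R@J.mean(0);return t,o,R
E
python3 - <<'E'
from h import *
S=cal("scene");D=cal("side")
s=lambda x,y:(x/3+180,y/3+170); d=lambda x,y:((x-400)/2.2+240,y/2.2+265)
bs=[onz(S,s(*p),.012)[:2] for p in[(52,88),(115,372),(362,300),(275,35)]]
bd=[onz(D,d(*p),.012)[:2] for p in[(503,312),(778,172),(672,17),(415,125)]]
for b in(bs,bd):
    print(np.round(b,4).tolist(),[round(np.linalg.norm(b[i]-b[i-1]),4) for i in range(4)])
W=(np.array(bs)+bd)/2
J0=[(-.125,-.09),(.125,-.09),(.125,.09),(-.125,.09)]
t,o,R=fit(J0,W);print("board centre",o,np.degrees(t))
for nm,C,f,z,ps in[("slat",S,s,.044,[(183,85),(238,72),(208,198),(273,183)]),("slat",D,d,.044,[(523,155),(487,103),(620,108),(603,65)]),
 ("redin",S,s,.0417,[(128,65),(160,202)]),("redout",S,s,.0565,[(75,65),(105,203)]),("redin",D,d,.0417,[(490,210),(637,147)]),("redout",D,d,.0565,[(508,245),(655,175)]),
 ("cheektop",S,s,.060,[(147,33),(209,262)]),("stop",S,s,.044,[(232,295),(318,268)]),("cheek",D,d,.06,[(466,185),(697,78)])]:
    for p in ps:
        w=onz(C,f(*p),z)[:2];print(nm,w.round(4),"board frame",(R.T@(w-o)*1000).round(1))
E
```

```text
[[0.3807, -0.0961], [0.6138, -0.1848], [0.6727, -0.0174], [0.4435, 0.0701]] [np.float64(0.1776), np.float64(0.2494), np.float64(0.1775), np.float64(0.2453)]
[[0.3769, -0.0995], [0.6066, -0.1857], [0.6716, -0.0231], [0.44, 0.068]] [np.float64(0.179), np.float64(0.2453), np.float64(0.1752), np.float64(0.2489)]
board centre [ 0.52571537 -0.05856976] -20.828750113026004
slat [ 0.4615 -0.0242] board frame [-72.2   9.3]
slat [0.4766 0.0151] board frame [-72.1  51.4]
slat [ 0.5549 -0.0646] board frame [29.4  4.7]
slat [ 0.5727 -0.0209] board frame [30.5 52. ]
slat [ 0.4685 -0.0334] board frame [-62.4   3.2]
slat [0.4831 0.0219] board frame [-68.4  60.1]
slat [ 0.5518 -0.0627] board frame [25.8  5.5]
slat [ 0.5741 -0.0246] board frame [33.2 49. ]
redin [ 0.4192 -0.0461] board frame [-104.   -26.3]
redin [ 0.5356 -0.0929] board frame [ 21.4 -28.6]
redout [ 0.406  -0.0814] board frame [-103.8  -64. ]
redout [ 0.5216 -0.1271] board frame [ 20.5 -65.6]
redin [ 0.4191 -0.0464] board frame [-104.   -26.5]
redin [ 0.5346 -0.0953] board frame [ 21.4 -31.2]
redout [ 0.4042 -0.0818] board frame [-105.3  -64.9]
redout [ 0.5187 -0.1261] board frame [ 17.4 -65.6]
cheektop [ 0.4158 -0.0241] board frame [-115.    -6.8]
cheektop [ 0.6066 -0.0967] board frame [89.2 -6.9]
stop [ 0.6291 -0.095 ] board frame [109.6   2.7]
stop [ 0.6479 -0.0362] board frame [106.3  64.4]
cheek [ 0.416  -0.0258] board frame [-114.2   -8.3]
cheek [ 0.6073 -0.0974] board frame [90.1 -7.2]
```

```bash
python3 -m pendant '[[0.67,0,0,0,-5.9],[0.67,-35,0,-23,0],[0.67,-41,0,-27,0],[0.67,-41,0,-27,0],[0.67,-41,0,-27,0],[0.67,-41,0,-27,0],[0.67,-41,0,-27,0],[0.67,-41,0,-27,0]]'
python3 -m pendant '[[0.67,-41,0,-27,0],[0.67,-41,0,-27,0],[0.67,-41,0,-27,0],[0.67,-41,0,-27,0],[0.67,-41,0,-27,0],[0.67,-30,0,-20,0],[0.67,-15,0,-10,0],[0.67,0,0,0,0]]'
cat >> h.py <<'E'
TH=np.radians(-21.0);O=np.array([.556,-.0375]);RJ=np.array([[np.cos(TH),-np.sin(TH)],[np.sin(TH),np.cos(TH)]])
def st():
    s=bot.observe();p=np.array(s["ee_pos"]);R=np.array(s["eef_rot"])
    print("t",round(s["clock"],2),"jig mm",(RJ.T@(p[:2]-O)*1000).round(1),"z",round(p[2]*1000,1),"yawerr(tool x vs jig y)",round(np.degrees(np.arctan2(R[1,0],R[0,0]))-90-np.degrees(TH),2),"tilt",R[2].round(3),"F",np.round(s["ft_force"],1),"w",round(s["gripper_width"]*1000,1))
E
python3 -c "
from h import *
st()"
```

```text
clock: 0.95
ee_pos: [0.3772, 0.2692, 0.2142]
eef_rot: [[0.347, -0.004, -0.938], [0.938, -0.005, 0.347], [-0.006, -1.0, 0.002]]
ft_force: [0.4, 0.5, 0.7]
gripper_width: 0.0625
clock: 1.75
ee_pos: [0.4436, -0.035, 0.2154]
eef_rot: [[0.351, -0.001, -0.936], [0.936, -0.005, 0.351], [-0.005, -1.0, -0.001]]
ft_force: [0.0, 1.3, -0.9]
gripper_width: 0.0623
t 1.75 jig mm [-105.8  -37.9] z 215.4 yawerr(tool x vs jig y) 0.45 tilt [-0.005 -1.    -0.001] F [ 0.   1.3 -0.9] w 62.3
```

Run:
```python
from h import *
im,c=snap("wrist","pics/w1.png");np.savez("w1.npz",K=c[0],M=c[1]);st()
```

```text
t 1.8 jig mm [-106.3  -37.1] z 215.4 yawerr(tool x vs jig y) 0.48 tilt [-0.005 -1.    -0.001] F [-0.4  0.7 -0.3] w 62.1
```

View pics/w1.png

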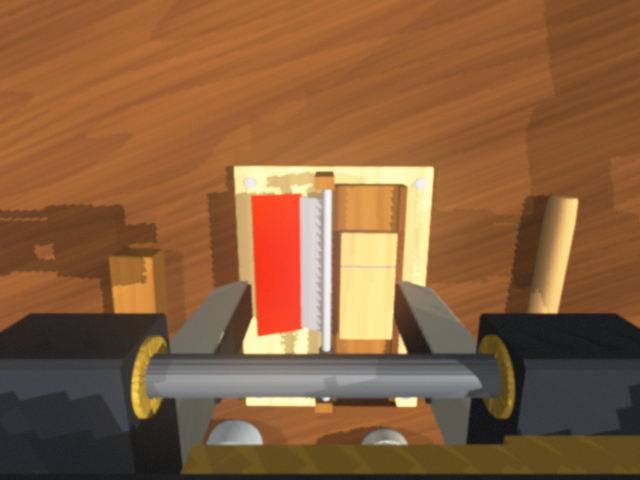

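Wrist view: red bar corners about (252,195), (300,195), (303,328), (258,335); slat near-end corners (340,232), (396,232), far end row 339; board top corners (234,167), (433,167).

Run:
```python
from h import *
f=np.load("w1.npz");c=(f["K"],f["M"])
for n,z,ps in[("board",.012,[(234,167),(433,167),(247,405)]),("slat near",.044,[(340,232),(396,232)]),("slat far",.044,[(341,339),(394,339)]),("bed near",.030,[(336,185),(399,185)]),("redin",.0417,[(300,195),(303,328)]),("redout",.0565,[(252,195),(258,335)]),("rodtop",.056,[(326,190),(326,350)]),("cheek",.06,[(316,173),(333,173)])]:
    for p in ps:
        w=onz(c,p,z)[:2];print(n,(RJ.T@(w-O)*1000).round(1))
```

```text
board [-145.9 -117.4]
board [-147.3   60.7]
board [ 101.8 -115.8]
slat near [-94.6 -22.6]
slat near [-95.  25.]
slat far [  6.3 -19.8]
slat far [ 5.8 28.7]
bed near [-132.8  -26.3]
bed near [-133.2   27.9]
redin [-125.7  -56.6]
redin [ -3.2 -54.7]
redout [-127.6  -94.3]
redout [ -3.6 -93.6]
rodtop [-132.  -35.]
rodtop [ 10.8 -33.6]
cheek [-145.8  -42.9]
cheek [-145.9  -29.6]
```

```bash
sed -i 's/^TH=.*/TH=np.radians(-20.5);O=np.array([.5545,-.036]);RJ=np.array([[np.cos(TH),-np.sin(TH)],[np.sin(TH),np.cos(TH)]])/' h.py
python3 -m pendant '[[0.67,2,25,4,0],[0.67,0,35,2,0],[0.67,0,35,0,0],[0.67,0,30,0,0],[0.67,0,17,0,0],[0.67,0,6,0,0],[0.67,0,0,0,0],[0.67,0,0,0,0]]'
python3 -c "
from h import *
st();snap('wrist','pics/w2.png')
i=cv2.imread('pics/w2.png');s=cv2.imread('pics/w2.png')
im,c=snap('side','pics/s2.png');b=cv2.resize(cv2.imread('pics/s2.png')[250:410,230:430],(400,320));o=np.zeros((400,800,3),np.uint8);o[:320,:400]=b;o[:300,400:]=cv2.resize(i,(400,300));cv2.imwrite('pics/c2.png',o);st()"
```

```text
clock: 2.6
ee_pos: [0.4377, -0.0228, 0.0639]
eef_rot: [[0.344, 0.002, -0.939], [0.939, -0.004, 0.344], [-0.003, -1.0, -0.003]]
ft_force: [0.1, -0.9, -0.4]
gripper_width: 0.0623
t 2.6 jig mm [-114.   -28.6] z 63.9 yawerr(tool x vs jig y) 0.38 tilt [-0.003 -1.    -0.003] F [ 0.1 -0.9 -0.4] w 62.3
t 2.7 jig mm [-113.7  -28.8] z 64.2 yawerr(tool x vs jig y) 0.36 tilt [-0.003 -1.    -0.004] F [ 0.3 -0.2  0.4] w 62.4
```

View pics/c2.png

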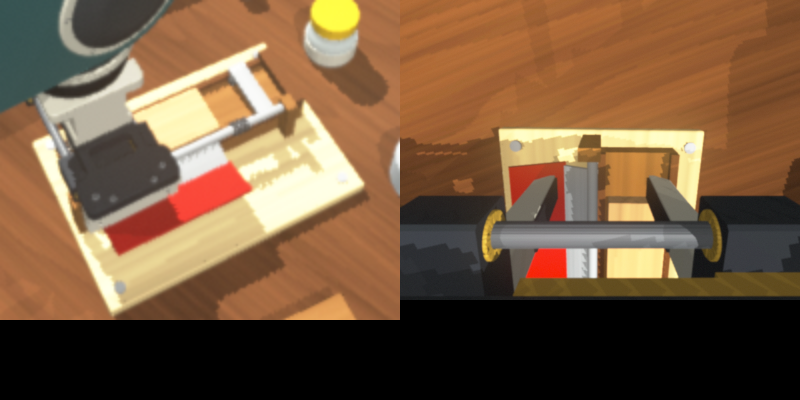

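Wrist/side view: press finger is over the bar, the other finger over the channel behind the slat but about 8 mm too far in +y. Correcting, then feeling for the bar.

```bash
python3 -m pendant '[[0.67,-7,0,0,0],[0.67,-1,4,0,0],[0.67,0,4,0,0],[0.67,0,4,0,0],[0.67,0,4,0,0],[0.67,0,3,0,0],[0.67,0,0,0,0],[0.67,0,0,0,0]]'
python3 -c "
from h import *
st()"
```

```text
clock: 3.5
ee_pos: [0.4362, -0.0316, 0.0458]
eef_rot: [[0.345, 0.006, -0.939], [0.939, -0.004, 0.345], [-0.002, -1.0, -0.007]]
ft_force: [-0.1, 0.1, 2.3]
gripper_width: 0.062
t 3.5 jig mm [-112.3  -37.3] z 45.8 yawerr(tool x vs jig y) 0.32 tilt [-0.002 -1.    -0.007] F [-0.1  0.1  2.3] w 62.0
```

Bar contact felt (2.3 N). Pressing on down to about level.

```bash
python3 -m pendant '[[0.67,0,3,0,0],[0.67,0,3,0,0],[0.67,0,3,0,0],[0.67,0,2,0,0],[0.67,0,1,0,0],[0.67,0,0,0,0],[0.67,0,0,0,0],[0.67,0,0,0,0]]'
python3 - <<'E'
from h import *
st();im,c=snap('scene','pics/s3.png');snap('wrist','pics/w3.png')
o=np.zeros((390,800,3),np.uint8)
o[:,:390]=cv2.resize(cv2.imread('pics/s3.png')[170:300,180:310],(390,390),interpolation=2)
o[:300,400:]=cv2.resize(cv2.imread('pics/w3.png'),(400,300));cv2.imwrite('pics/c3.png',o)
E
```

```text
clock: 4.3
ee_pos: [0.4376, -0.03, 0.0347]
eef_rot: [[0.345, 0.009, -0.939], [0.939, -0.001, 0.345], [0.002, -1.0, -0.009]]
ft_force: [-2.5, 1.9, 5.7]
gripper_width: 0.0623
t 4.3 jig mm [-111.6  -35.3] z 34.7 yawerr(tool x vs jig y) 0.35 tilt [ 0.002 -1.    -0.009] F [-2.5  1.9  5.7] w 62.3
```

View pics/c3.png

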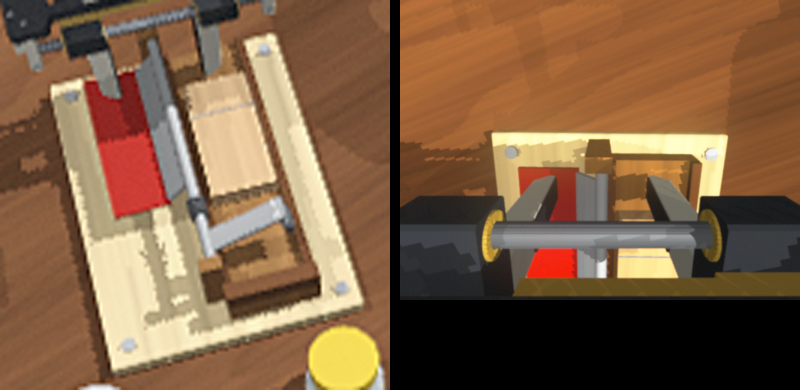

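Scene: the clip stands open (foot arm raised at (250,225) of the crop), bar level, pusher finger behind the slat's near end. Pushing.

```bash
python3 -m pendant '[[0.67,0,0.3,-5,0],[0.67,0,0.3,-5,0],[0.67,0,0,-5,0],[0.67,0,0,-5,0],[0.67,0,0,-5,0],[0.67,0,0,-5,0],[0.67,0,0,-5,0],[0.67,0,0,-5,0]]'
python3 -c "
from h import *
st()"
```

```text
clock: 5.2
ee_pos: [0.4735, -0.0445, 0.0335]
eef_rot: [[0.344, 0.002, -0.939], [0.939, -0.002, 0.344], [-0.001, -1.0, -0.002]]
ft_force: [-4.4, 1.9, 6.6]
gripper_width: 0.0619
t 5.2 jig mm [-72.9 -36.3] z 33.5 yawerr(tool x vs jig y) 0.35 tilt [-0.001 -1.    -0.002] F [-4.4  1.9  6.6] w 61.9
```

```bash
python3 -m pendant '[[0.67,0,-0.5,-5,0],[0.67,0,0,-5,0],[0.67,0,0,-5,0],[0.67,0,0,-5,0],[0.67,0,0,-4,0],[0.67,0,0,-4,0],[0.67,0,0,-3,0],[0.67,0,0,0,0]]'
python3 - <<'E'
from h import *
st();im,c=snap('scene','pics/s4.png')
snap('side','pics/d4.png')
o=np.zeros((390,800,3),np.uint8)
o[:,:390]=cv2.resize(cv2.imread('pics/s4.png')[170:300,180:310],(390,390),interpolation=2)
o[:330,400:796]=cv2.resize(cv2.imread('pics/d4.png')[265:415,240:420],(396,330),interpolation=2);cv2.imwrite('pics/c4.png',o)
E
```

```text
clock: 6.0
ee_pos: [0.5016, -0.056, 0.033]
eef_rot: [[0.345, -0.006, -0.939], [0.939, -0.003, 0.345], [-0.005, -1.0, 0.004]]
ft_force: [0.2, 2.0, 5.5]
gripper_width: 0.0622
t 6.0 jig mm [-42.5 -37.3] z 33.0 yawerr(tool x vs jig y) 0.34 tilt [-0.005 -1.     0.004] F [0.2 2.  5.5] w 62.2
```

View pics/c4.png

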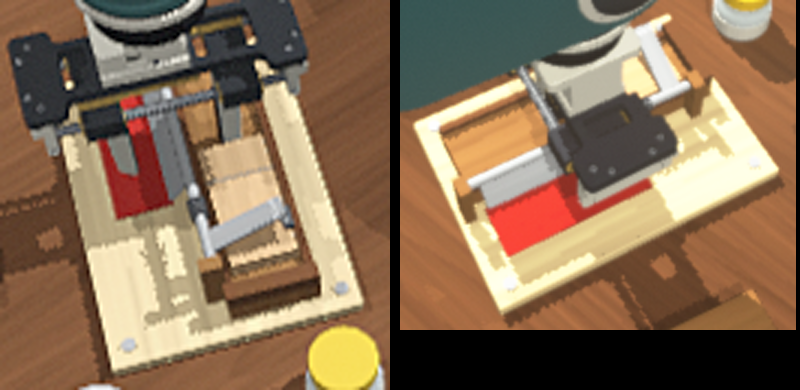

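The slat is under the raised foot, about 1.5 cm short of the stop. Creeping on.

```bash
python3 -m pendant '[[0.67,0,-0.7,-3,0],[0.67,0,-0.3,-3,0],[0.67,0,0,-2,0],[0.67,0,0,-2,0],[0.67,0,0,-2,0],[0.67,0,0,-1,0],[0.67,0,0,-1,0],[0.67,0,0,0,0]]'
python3 -c "
from h import *
st()"
```

```text
clock: 6.9
ee_pos: [0.5136, -0.0609, 0.0336]
eef_rot: [[0.344, -0.012, -0.939], [0.939, -0.002, 0.344], [-0.007, -1.0, 0.011]]
ft_force: [-2.7, 0.7, 6.0]
gripper_width: 0.0622
t 6.9 jig mm [-29.6 -37.7] z 33.6 yawerr(tool x vs jig y) 0.38 tilt [-0.007 -1.     0.011] F [-2.7  0.7  6. ] w 62.2
```

```bash
python3 -m pendant '[[0.67,0,0,-1.5,0],[0.67,0,0,-1.5,0],[0.67,0,0,-1.5,0],[0.67,0,0,-1,0],[0.67,0,0,-1,0],[0.67,0,0,-1,0],[0.67,0,0,-1,0],[0.67,0,0,-1,0]]'
python3 -c "
from h import *
st()"
```

```text
clock: 7.7
ee_pos: [0.5137, -0.061, 0.0338]
eef_rot: [[0.339, -0.039, -0.94], [0.941, 0.005, 0.339], [-0.009, -0.999, 0.039]]
ft_force: [-15.3, 4.3, 14.7]
gripper_width: 0.0623
t 7.7 jig mm [-29.4 -37.7] z 33.8 yawerr(tool x vs jig y) 0.68 tilt [-0.009 -0.999  0.039] F [-15.3   4.3  14.7] w 62.3
```

The push force jumped to 16 N with no further travel, so the slat is at the stop. I'll back off a few mm with the bar still down and check.

```bash
python3 -m pendant '[[0.67,0,0,1,0],[0.67,0,0,1,0],[0.67,0,0,1,0],[0.67,0,0,1,0],[0.67,0,0,1,0],[0.67,0,0,0,0],[0.67,0,0,0,0],[0.67,0,0,0,0]]'
python3 - <<'E'
from h import *
st();im,c=snap('scene','pics/s5.png')
cv2.imwrite('pics/c5.png',cv2.resize(cv2.imread('pics/s5.png')[200:280,215:315],(800,640),interpolation=2)[:600])
E
```

```text
clock: 8.5
ee_pos: [0.5113, -0.0604, 0.0352]
eef_rot: [[0.339, -0.034, -0.94], [0.941, 0.003, 0.339], [-0.009, -0.999, 0.033]]
ft_force: [2.7, -1.4, 5.0]
gripper_width: 0.0623
t 8.5 jig mm [-31.9 -37.9] z 35.2 yawerr(tool x vs jig y) 0.71 tilt [-0.009 -0.999  0.033] F [ 2.7 -1.4  5. ] w 62.3
```

View pics/c5.png

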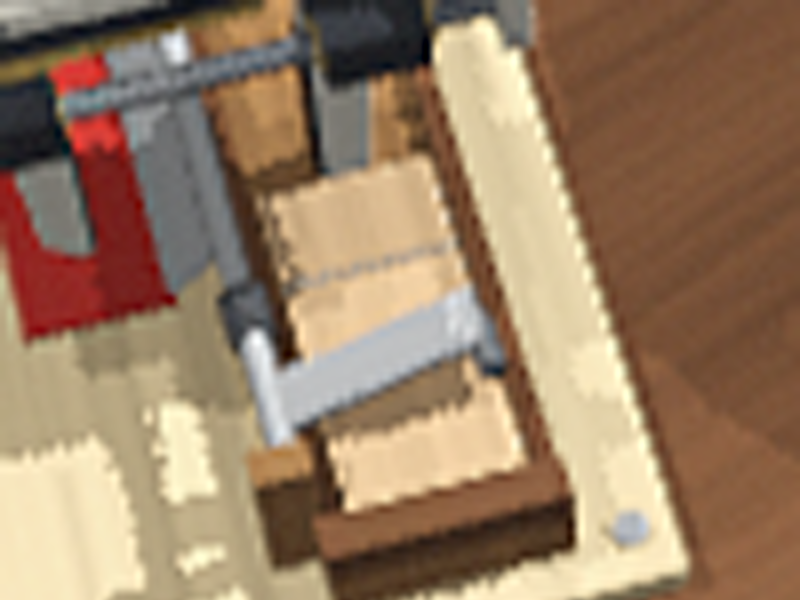

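The slat's far end is flush against the stop, with the clip's foot raised above it. Releasing the bar gently straight up.

```bash
python3 -m pendant '[[0.67,0,-2,0.5,0],[0.67,0,-2,0.3,0],[0.67,0,-2,0.3,0],[0.67,0,-3,0.3,0],[0.67,0,-3,0.3,0],[0.67,0,-4,0.3,0],[0.67,0,-6,0.3,0],[0.67,0,-10,0.4,0]]'
python3 -m pendant '[[0.67,0,-20,0,0],[0.67,0,-30,0,0],[0.67,0,-30,5,0],[0.67,0,-30,20,0],[0.67,0,-20,30,0],[0.67,0,0,30,0],[0.67,0,0,20,0],[0.67,0,0,0,0]]'
python3 - <<'E'
from h import *
st();snap('scene','pics/s6.png');snap('side','pics/d6.png');snap('wrist','pics/w6.png')
o=np.zeros((600,800,3),np.uint8)
o[:400,:400]=cv2.resize(cv2.imread('pics/s6.png')[190:290,195:295],(400,400),interpolation=2)
o[:300,400:]=cv2.resize(cv2.imread('pics/w6.png'),(400,300))
o[300:600,400:]=cv2.resize(cv2.imread('pics/d6.png'),(400,300))
cv2.imwrite('pics/c6.png',o)
# bystanders: pixel change against first picture, away from the jig and arm
a=cv2.imread('pics/scene0.png').astype(int);b=cv2.imread('pics/s6.png').astype(int)
for n,(x0,y0,x1,y1) in dict(hammer=(318,172,378,280),jar=(278,276,312,315),tin=(194,294,234,338),offcut=(146,228,176,278)).items():
    print(n,np.median(abs(a-b)[y0:y1,x0:x1]), (abs(a-b)[y0:y1,x0:x1].max(2)>40).mean().round(3))
E
```

```text
clock: 9.35
ee_pos: [0.5074, -0.0587, 0.0667]
eef_rot: [[0.339, -0.041, -0.94], [0.941, 0.005, 0.339], [-0.01, -0.999, 0.04]]
ft_force: [-0.1, 0.5, 0.2]
gripper_width: 0.0623
clock: 10.15
ee_pos: [0.4106, -0.0225, 0.2141]
eef_rot: [[0.339, -0.036, -0.94], [0.941, 0.004, 0.339], [-0.008, -0.999, 0.035]]
ft_force: [0.6, -0.5, -0.4]
gripper_width: 0.0626
t 10.15 jig mm [-139.5  -37.8] z 214.1 yawerr(tool x vs jig y) 0.67 tilt [-0.008 -0.999  0.035] F [ 0.6 -0.5 -0.4] w 62.6
hammer 2.0 0.0
jar 1.0 0.0
tin 1.0 0.0
offcut 1.0 0.041
```

View pics/c6.png

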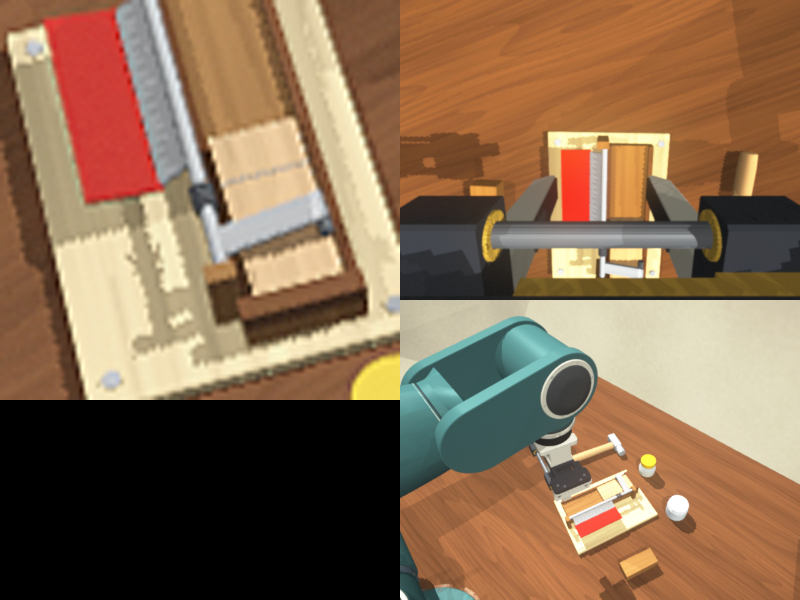

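The slat is against the stop, the clip's foot rests on it, the arm is clear, and the neighbours look unchanged. Handing in.

```bash
python3 -c "
from rig import bot
print(bot.sign_off())"
```

```text
the job is handed in; nothing more can be done
None
```

The slat is loaded against the end stop with the clip pressing on it, and I handed the job in after about 10 s of robot time.

- **What I did:** One fingertip held the red bar down at about level, with 5–7 N on it. The other pushed the slat about 7 cm, under the raised foot, until the push force rose to about 16 N with no further travel. I then backed off about 2.5 mm with the bar still down, let the bar up slowly, and moved clear.
- **Last checks:** In the pictures the slat shows no gap at the stop, the foot rests on it and the bar is back up. The gripper is about 21 cm above the bench with no contact force.
- **Neighbours:** The hammer, jar and tin look the same as at the start. The area around the offcut changed in about 4% of its pixels. I took that to be the arm's shadow and did not check it further.
- **Small deviation:** The tool tilted about 2° during the final push and stayed that way, which did no harm.

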